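# Lay the slide carton down and shut the transport box

### The arm

A 6-joint arm with a two-finger parallel gripper is mounted at the origin on a cart in front of the work surface, level with it; the furniture and walls round the work are solid. World frame = base frame: x ahead of the robot, y to its left, z up, the work surface at z = 0. Lengths are in mm, angles in rad, forces in N, time in s.
With the tool pointing down it reaches from about 350 to 775 mm from the base axis. Payload 7.3 kg.
Tool frame: the origin (TCP) lies on the front face of the gripper's body, between the roots of the fingers; the fingertips stand 66 mm ahead of it and the grasp point (between the pads) lies 47 mm ahead of it (bot.tip_extent is the distance from the TCP to the fingertips, in mm); z points along the fingers, y is the line along which they close (so a half turn about z gives the same grasp; the last joint's range is limited). The gripper opens to 92 mm and grips with 3 to 60 N. Pads are 19 mm wide; open, the fingers measure 130 mm over their backs; the gripper's body (75 mm by 190 mm) begins 47 mm behind the grasp point.
Start: joints at [-0.146, 0.342, 1.524, -0, 1.275, -0.146], TCP at [525.013, 0.02, 292.241] pointing down, gripper open.
Joint ranges: [-2.53, 2.53], [-0.77, 2.02], [0.04, 2.7], [-1, 4.14], [0.28, 2.66], [-3.11, 3.11]. Speed limits (rad/s): [2.57, 2.57, 3.14, 3.14, 3.14, 3.14].

### API

Orientations are given as [roll, pitch, yaw] about the fixed x, y, z axes, in that order (R = Rz(yaw) Ry(pitch) Rx(roll)).
In Python, from plant import readout, viewer, order, bot gives the robot as it stands.
- The arm moves only by the shell command python3 -m creep 'ROWS'. ROWS is text: rows parted by semicolons, each of 7 numbers parted by spaces: the shift along the world's x, y, z in m, then the turn, a rotation vector about the world's x, y, z in rad, then the opening in per cent of the stroke, from 0 (shut) to 100 (fully open). A call has 1 to 8 rows; each row shifts and turns the commanded pose from where the row before left it; what a row does not reach is not made up. A row lasts 1/12 s, in which the tool goes at most 41.7 mm and 7.16 degrees, less where a joint would pass 70% of its speed; a pose out of reach is approached as far as the arm can. A call is refused whole if a number of a shift passes 0.0417 or a number of a turn 0.125, either way. A call with a gripper value outside its range is refused whole. The fingers move at their own pace and stop on an object; the grip force is fixed at half the most. Time passes only in rows, so rows that do not move let the fingers close. It gives the time, the measured TCP pose, the force, the opening and the grip force at its end, in the units of the state.
- readout.get_obs(): the state, without advancing time (a new reading comes with each control period).
- viewer.capture(name): name is "scene" or "side" or "wrist"; returns the picture (420x560x3 uint8, red, green, blue); there is no depth.
- viewer.camera_info(name): a dict with "fx", "fy", "cx", "cy" (pixels), "D" ([k1, k2, p1, p2, k3] as OpenCV has them; the pictures are not rectified), "origin" and "rotation" of the camera in the world. Camera axes: x right, y up, looking along -z (the intrinsics and any distortion apply to the point x, -y, -z); pixel columns grow to the right and rows downward; lengths in mm; the calibration is good to about 2 mm. A picture is of the moment at which its call begins: read the wrist's pose just before it. camera_info takes no time and is no camera call; for the wrist camera it gives the pose at the moment of the call.
- order.close_job(): hands the job in; it is judged then, once.
The state is a dict: "time": time; "joint_positions": joint angles; "dq": joint speeds; "tau": joint torques, N m; "tool_pos": TCP position; "tcp_rot": TCP orientation; "contact_force": force on the tool from outside, world axes, zero at the start; "moment": the same for the moment, N m; "grip_width": finger opening in mm; "finger_force": force on a finger pad.
Only numpy, scipy, OpenCV 4.12 (cv2) and the standard library are available. Lean on these libraries where they do the work, as an engineer would, in place of code of your own. Each camera call takes 0.05 s, during which the arm holds its last target. There are 200 camera calls.

### The job

The carton of slides standing on end in the open grey box is too tall for the lid: tip it over so that it lies flat on a broad face inside the box. Then swing the lid over by its grip bar and lower it gently until it is fully shut, without letting it drop, and let go. Do not disturb the two stain bottles and the dish beside the box.

Things in the scene. Friction and masses are not known exactly. Their poses are not given: they have to be found in the camera images.
- box: grey sheet-metal box, open at the top, fixed to the desk, 90 mm (its x) by 170 mm (its y) by 46 mm high, walls and bottom 5 mm thick. Origin: centre of its underside, at desk height. Its x axis points from the front wall to the rear wall, where the lid is hinged; its y axis along its length to its left end (seen from the robot).
- floor_step (a point): middle of the step in the box's floor, 40 mm left of the box's origin (its y), 10 mm above the desk. A black rubber pad, top 10 mm above the desk, covers the floor from here to the right end wall; left of it a slot 40 mm wide, its bottom 5 mm above the desk, runs to the left end wall. The step is the stop for the carton's base.
- lid (a joint): hinge of the lid, rad: 0 is shut (lid level on the box), 1.57 vertical, 2.2 the open stop; at the start it leans open beyond vertical. The hinge has slight friction (0.05 N m) and damping (0.003 N m s/rad), too little to hold the lid: well past vertical it falls shut unless held. Lid: aluminium plate 94 by 174 by 5 mm, with its bar 0.22 kg.
- lid_hinge (a point): point on the lid's hinge axis at mid-length, on the box's top rear edge: 47.5 mm behind the box's origin (along its x), 49.5 mm above the desk. The axis runs along the box's y.
- lid_bar (a point): middle of the lid's grip bar: round steel, 10 mm thick, 100 mm long, parallel to the hinge, 132 mm from its axis and 38 mm beyond the lid's free edge, on an arm at each end. It can be pinched from above at any lid angle and turns between the fingers. At lid angle q it is 132 mm x cos(q) in front of the hinge (towards the box's front) and 132 mm x sin(q) above it.
- carton: white and green carton, 53 (its x) by 82 (y) by 28 mm (z), 0.17 to 0.34 kg. Origin: centre of its -z broad face. It starts standing on end in the slot: y axis up, z axis to the box's left end, top 87 mm above the desk, 2 to 10 mm short of the step. Pushed high on its left face towards the right end it meets the step and tips onto the pad, below the rim.
- stain_bottle_a: brown glass bottle, 30 mm across, 74 mm tall, standing right of the box; origin under its centre. Bystander.
- stain_bottle_b: the other, equal brown bottle, right of the box. Bystander.
- dish: round pink culture dish, 64 mm across, 11 mm high, lying left of the box; origin under its centre. Bystander.

How it is judged (in metres and radians):
On the way, in this order (a step that is already met when the one before it is completed fails the run):
1. the carton lies flat on a broad face inside the box, the lid still open (angle between the z axis of carton and the z axis of box, either way round below 0.12 rad and x of carton in the frame of box between -0.04 and 0.04 m and y of carton in the frame of box between -0.08 and 0.08 m and z of carton in the frame of box below 0.045 m and value of joint lid above 1.2 rad), for 0.2 s.
2. the lid is shut (value of joint lid below 0.04 rad), for 0.2 s.
At the end, for the whole second after the job is handed in: The lid is shut (less than 0.04 rad, 5 mm at the bar) and the carton lies inside the box on a broad face, level within 0.12 rad, at rest (angle between the z axis of carton and the z axis of box, either way round below 0.12 rad and x of carton in the frame of box between -0.04 and 0.04 m and y of carton in the frame of box between -0.08 and 0.08 m and z of carton in the frame of box below 0.045 m and value of joint lid below 0.04 rad and linear speed of carton below 0.02 m/s); the robot touches nothing.
It fails at once if the lid drops shut: in the last 0.3 rad (40 mm at the bar) it must not move faster than 3.5 rad/s (0.46 m/s at the bar) (value of joint lid below 0.3 rad and velocity of joint lid below -3.5 rad/s).
It fails at once if stain_bottle_a is moved by more than 20 mm or upset (distance of stain_bottle_a from where it was at the start of the episode above 0.02 m or angle between stain_bottle_a's own z axis and vertical above 0.5 rad).
It fails at once if stain_bottle_b is moved by more than 20 mm or upset (distance of stain_bottle_b from where it was at the start of the episode above 0.02 m or angle between stain_bottle_b's own z axis and vertical above 0.5 rad).
It fails at once if dish is moved by more than 20 mm or upset (distance of dish from where it was at the start of the episode above 0.02 m or angle between dish's own z axis and vertical above 0.5 rad).
It also fails if it takes over 45 s, if anything falls off the work surface, if the arm or the gripper's body presses on something with over 40 N, if the wrist force passes 120 N, or if a joint passes its speed limit or range.

## Working session

There is one attempt and no reset: what is moved stays moved. The work goes in short steps, Python scripts to look and compute and a shell command to move; the robot and the scene stay as the last step left them, time stands still between calls to the robot, and variables do not carry over. Pictures are saved under pics/ and viewed, at most 10 in all, crops included, and the job is handed in when it is done.

```bash
mkdir -p pics
python3 - <<'E'
from plant import readout, viewer
import cv2
for n in ("scene","side"):
    im=viewer.capture(n); cv2.imwrite(f"pics/{n}0.png",im[:,:,::-1])
    print(n,viewer.camera_info(n))
print(readout.get_obs())
E
```

```text
scene {'fx': 421.37668783060803, 'fy': 421.37668783060803, 'cx': 278.29298290393456, 'cy': 210.32472517653994, 'D': array([0.00458669, 0.        , 0.        , 0.        , 0.        ]), 'origin': array([ 244.0355776 , -639.88741081,  617.76299892]), 'rotation': array([ 0.94464469,  0.00375413, -0.45638231])}
side {'fx': 519.735392635618, 'fy': 519.735392635618, 'cx': 271.0587115591112, 'cy': 211.2790182360952, 'D': array([-0.06785548,  0.        ,  0.        ,  0.        ,  0.        ]), 'origin': array([465.85573883, 726.0782985 , 582.57467111]), 'rotation': array([ 0.94406596,  0.00333218, -2.9766591 ])}
{'time': 0.1, 'joint_positions': array([-1.45964291e-01,  3.42658577e-01,  1.52490036e+00,  3.63030810e-07,
        1.27538182e+00, -1.45990732e-01]), 'dq': array([ 0.00074451, -0.00083923, -0.00315758, -0.00069284,  0.00114497,
       -0.00106341]), 'tau': array([ 1.49919495e-03, -4.32001984e+01, -2.44694173e+01,  7.19219679e-02,
        5.25739230e-02, -9.79429342e-05]), 'tool_pos': array([5.24739560e+02, 7.93813502e-02, 2.91618898e+02]), 'tcp_rot': array([-3.14025895e+00, -1.96454725e-04,  1.57082253e+00]), 'contact_force': array([-0.24637748,  0.45236289,  0.68527847]), 'moment': array([-0.00443966,  0.02786412,  0.01070682]), 'finger_force': 0.0, 'grip_width': 92.06818365083615}
```

View pics/scene0.png

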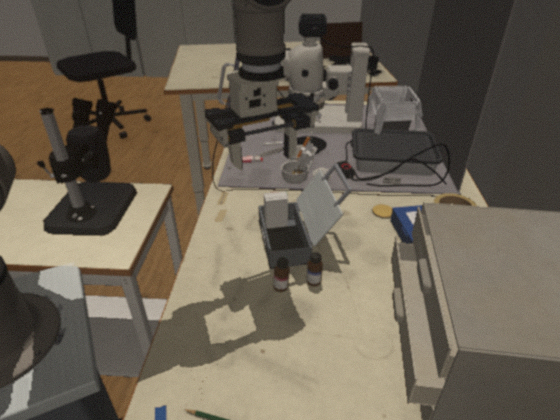

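View pics/side0.png

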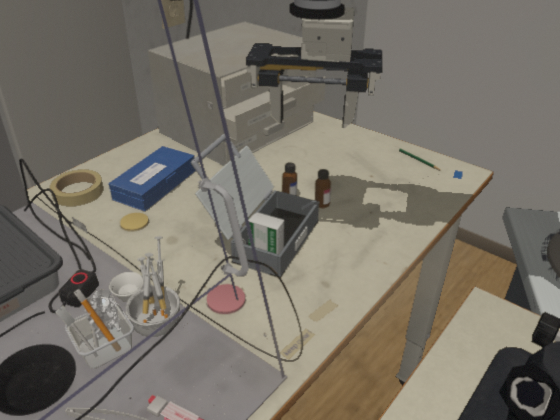

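Run:
```python
import cv2, numpy as np
a=cv2.imread("pics/scene0.png")[155:305,250:365]; b=cv2.imread("pics/side0.png")[125:320,185:345]
a=cv2.resize(a,None,fx=4,fy=4,interpolation=cv2.INTER_CUBIC)[:600]
b=cv2.resize(b,None,fx=2.0,fy=3.0)[:1] if 0 else cv2.resize(b,None,fx=3,fy=3,interpolation=cv2.INTER_CUBIC)
def grid(im,x0,y0,s):
    for x in range((x0+19)//20*20,x0+im.shape[1]//s,20): cv2.line(im,((x-x0)*s,0),((x-x0)*s,6),(0,0,255),1); cv2.putText(im,str(x),((x-x0)*s,16),0,.35,(0,0,255))
    for y in range((y0+19)//20*20,y0+im.shape[0]//s,20): cv2.line(im,(0,(y-y0)*s),(6,(y-y0)*s),(0,0,255),1); cv2.putText(im,str(y),(8,(y-y0)*s+4),0,.35,(0,0,255))
grid(a,250,155,4);grid(b,185,125,3)
cv2.imwrite("pics/a.png",a);cv2.imwrite("pics/b.png",b)
```

```text
(no output)
```

View pics/a.png

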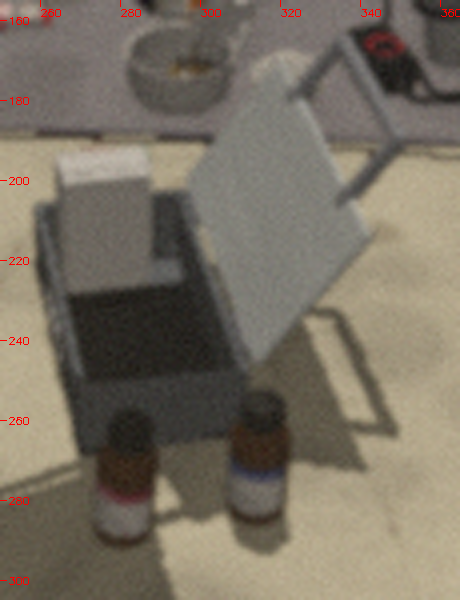

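View pics/b.png

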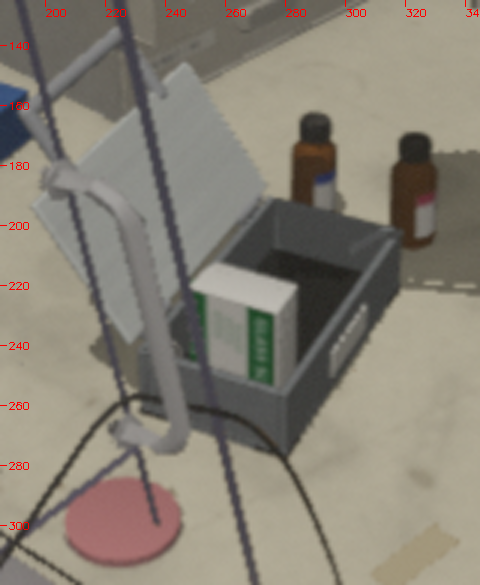

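```bash
cat > h.py <<'E'
import numpy as np, cv2
from scipy.spatial.transform import Rotation as Ro
from plant import viewer
def proj(n,P,ci=None):
    ci=ci or viewer.camera_info(n)
    R=Ro.from_euler('xyz',ci['rotation']).as_matrix()
    p=(np.atleast_2d(P)-ci['origin'])@R; p=p*[1,-1,-1]
    K=np.array([[ci['fx'],0,ci['cx']],[0,ci['fy'],ci['cy']],[0,0,1]])
    return cv2.projectPoints(p.reshape(-1,1,3),np.zeros(3),np.zeros(3),K,ci['D'])[0].reshape(-1,2)
def box2w(b,L):
    c,s=np.cos(b[2]),np.sin(b[2]); L=np.atleast_2d(L).astype(float)
    return np.c_[b[0]+c*L[:,0]-s*L[:,1], b[1]+s*L[:,0]+c*L[:,1], L[:,2]]
E
cat > fit.py <<'E'
from h import *
from scipy.optimize import least_squares
box={'scene':[((-45,-85,46),(268.7,250.7)),((45,-85,46),(311.7,248)),((-45,85,46),(259.5,206.2)),((45,85,46),(296.7,202.5)),((-45,-85,0),(270.5,268.7))],
'side':[((-45,85,46),(280,259.3)),((45,85,46),(231.7,241.7)),((-45,-85,46),(318.3,204)),((45,-85,46),(275,191.7)),((-45,85,0),(281,278.3))]}
car={'scene':[((-1,-1),(265.5,200.7)),((1,-1),(288,199.5)),((1,1),(287.2,192.5)),((-1,1),(264.5,194))],
'side':[((1,1),(249.3,222.3)),((1,-1),(259,212.7)),((-1,-1),(284.3,220)),((-1,1),(276.7,226.7))]}
bar={'scene':[(50,(335.5,165.5)),(-50,(350,190))],'side':[(50,(194.5,159)),(-50,(225.7,136))]}
def res(p,split=False):
    b=p[:3]; out=[]
    for n in ('scene','side'):
        P=box2w(b,[x for x,_ in box[n]]); out.append(proj(n,P)-[u for _,u in box[n]])
        c,s=np.cos(p[5]),np.sin(p[5])
        P=box2w(b,[(p[3]+c*26.5*i-s*14*j,p[4]+s*26.5*i+c*14*j,87) for (i,j),_ in car[n]]); out.append(proj(n,P)-[u for _,u in car[n]])
        P=box2w(b,[(47.5-132*np.cos(p[6]),y,49.5+132*np.sin(p[6])) for y,_ in bar[n]]); out.append(proj(n,P)-[u for _,u in bar[n]])
    return np.vstack(out) if split else np.vstack(out).ravel()
r=least_squares(res,[560,0,0,0,60,0,2],loss='soft_l1')
np.set_printoptions(precision=2,suppress=True)
print(r.x);print(res(r.x,True))
p=r.x
np.save('p.npy',p)
print('bar',box2w(p,[(47.5-132*np.cos(p[6]),0,49.5+132*np.sin(p[6]))]),'carton top',box2w(p,[(p[3],p[4],87)]))
def inter(n,u,z):
    return least_squares(lambda q:(proj(n,[q[0],q[1],z])-u).ravel(),[500,0]).x
print('bottles',inter('scene',(281,287),0),inter('scene',(314.5,282),0),'dish',inter('side',(226,298),11))
E
python3 fit.py
```

```text
[575.15  17.09  -0.29  -6.88  53.61  -0.09   2.2 ]
[[-0.33  1.8 ]
 [-0.19 -0.53]
 [-1.93 -1.11]
 [-1.69 -1.19]
 [-1.74  0.28]
 [-1.35 -0.19]
 [-0.1  -0.16]
 [-0.52 -0.06]
 [-1.01 -0.44]
 [-0.36 -0.21]
 [-1.05 -0.14]
 [-0.21 -3.41]
 [-1.73 -1.45]
 [ 1.29 -3.57]
 [-0.2  -3.1 ]
 [-1.4  -0.96]
 [-1.3  -4.84]
 [-1.69 -4.01]
 [ 1.15 -1.43]
 [-0.15  1.11]
 [-0.44  2.44]
 [-0.67 -0.67]]
bar [[695.4  -18.39 156.09]] carton top [[583.73  70.46  87.  ]]
bottles [ 508.   -109.24] [ 574.91 -126.99] dish [628.2  181.55]
```

Run:
```python
from h import *
ci=viewer.camera_info('wrist'); im=viewer.capture('wrist')
print(ci)
cv2.imwrite("pics/w0.png",im[:,:,::-1])
```

```text
{'fx': 307.61386459609326, 'fy': 307.61386459609326, 'cx': 286.1448175780054, 'cy': 208.20992337098156, 'D': array([-0.00905308,  0.        ,  0.        ,  0.        ,  0.        ]), 'origin': array([525.23607441,  83.70860719, 383.43932642]), 'rotation': array([-0.31215544,  0.00141923,  0.00061019])}
```

View pics/w0.png

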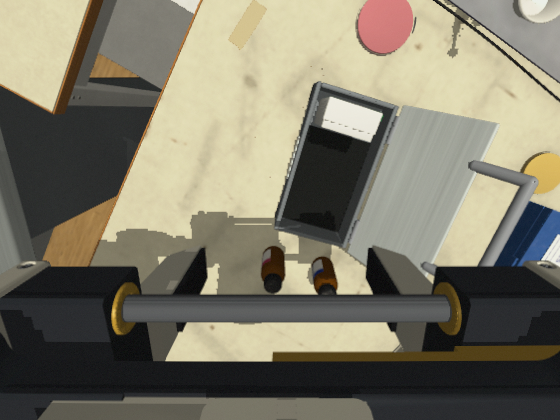

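```bash
python3 - <<'E'
s=open('fit.py').read()
s=s.replace("car={","""box['wrist']=[((45,85,46),(397,107)),((-45,85,46),(318,83)),((-45,-85,46),(276,229)),((45,-85,46),(345,246))]
car={""").replace("def res","""car['wrist']=[((-1,1),(326,97)),((1,1),(382,112)),((1,-1),(376,142)),((-1,-1),(318,126))]
bar['wrist']=[(50,(533,180))]
def res""").replace("('scene','side')","('scene','side','wrist')")
s+="""
print('bot',inter('wrist',(274,283),74),inter('wrist',(327,290),74),'dish',inter('wrist',(385,23),11))
"""
open('fit.py','w').write(s)
E
python3 fit.py
```

```text
[576.07  17.9   -0.28  -7.66  56.42   0.02   2.2 ]
[[ 0.33  1.51]
 [ 0.33 -1.07]
 [-2.03 -1.25]
 [-1.87 -1.52]
 [-1.11 -0.01]
 [-0.95 -0.36]
 [-0.18 -1.93]
 [-2.05 -1.63]
 [-2.11 -0.49]
 [-0.45 -0.65]
 [-0.73 -0.72]
 [-0.3  -3.15]
 [-2.09 -0.92]
 [ 0.42 -3.59]
 [-1.23 -2.9 ]
 [-1.48 -0.7 ]
 [-2.13 -2.09]
 [-4.25 -1.94]
 [ 0.47 -1.41]
 [ 1.1   1.74]
 [-1.4   3.11]
 [-1.97 -0.2 ]
 [ 2.12 -1.41]
 [-1.14 -3.08]
 [-2.95  0.4 ]
 [ 0.19  2.53]
 [ 1.05 -0.37]
 [ 0.13  0.06]
 [-3.99 -0.04]
 [ 0.35  1.4 ]
 [-2.74  1.75]]
bar [[696.88 -16.53 155.9 ]] carton top [[584.18  74.26  87.  ]]
bottles [ 508.   -109.24] [ 574.91 -126.99] dish [628.2  181.55]
bot [ 511.07 -106.44] [ 572.3  -115.62] dish [630.43 171.61]
```

```bash
python3 -m creep '0.017 0.028 0 0 0 -0.07 0; 0.017 0.028 0 0 0 -0.07 0;0.017 0.028 0 0 0 -0.07 0;0.017 0.028 -0.01 0 0 -0.07 0;0 0 -0.037 0 0 0 0;0 0 -0.037 0 0 0 0;0 0 -0.037 0 0 0 0;0 0 -0.037 0 0 0 0'; python3 -m creep '0 0 0 0 0 0 0;0 0 0 0 0 0 0'
```

```text
time: 0.82
tool_pos: [592.7, 112.4, 132.4]
tcp_rot: [-3.142, 0.0, 1.291]
contact_force: [0.4, 0.0, -0.2]
grip_width: 42.8
finger_force: 0.0
time: 0.98
tool_pos: [592.1, 112.0, 132.8]
tcp_rot: [-3.137, 0.002, 1.291]
contact_force: [0.6, 1.0, 0.6]
grip_width: 29.7
finger_force: 0.0
```

```bash
python3 -m creep '0 0 0 0 0 0 0;0 0 0 0 0 0 0;0 0 0 0 0 0 0;-0.0014 -0.0048 0 0 0 0 0;-0.0014 -0.0048 0 0 0 0 0;-0.0014 -0.0048 0 0 0 0 0;-0.0014 -0.0048 0 0 0 0 0;-0.0014 -0.0048 0 0 0 0 0'; python3 -m creep '-0.0014 -0.0048 0 0 0 0 0;-0.0014 -0.0048 0 0 0 0 0;-0.0014 -0.0048 0 0 0 0 0;-0.0014 -0.0048 0 0 0 0 0'
python3 - <<'E'
from h import *
im=viewer.capture('scene')[:,:,::-1]; cv2.imwrite('pics/s1.png',cv2.resize(im[120:300,230:380],None,fx=3,fy=3,interpolation=cv2.INTER_CUBIC))
E
```

```text
time: 1.65
tool_pos: [585.9, 87.4, 134.5]
tcp_rot: [3.141, -0.0, 1.29]
contact_force: [-0.6, -0.5, 0.9]
grip_width: 0.4
finger_force: 0.2
time: 1.98
tool_pos: [580.2, 68.2, 134.1]
tcp_rot: [-3.141, 0.0, 1.291]
contact_force: [-0.5, -0.5, 0.1]
grip_width: -0.1
finger_force: 0.0
```

View pics/s1.png

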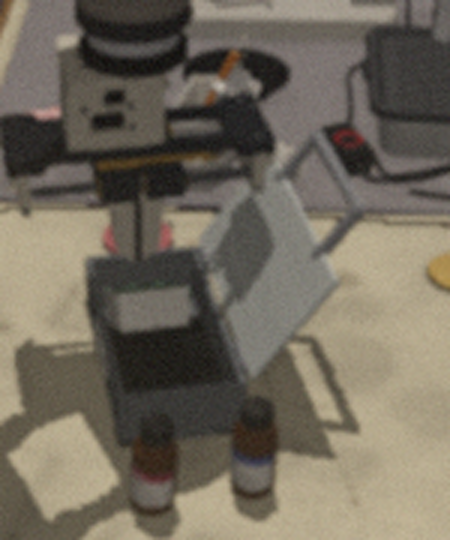

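```bash
python3 -m creep '0 0 0 0 0 0 0;0 0 0 0 0 0 0;0 0 0.01 0 0 0 0;0 0 0.04 0 0 0 0;0 0 0.04 0 0 0 0;0 0 0.04 0 0 0 0;0 0 0.02 0 0 0 0;0 0 0 0 0 0 0'
python3 - <<'E'
from h import *
ci=viewer.camera_info('wrist');print(ci['origin'],ci['rotation'])
im=viewer.capture('wrist')[:,:,::-1]; cv2.imwrite('pics/w1.png',im)
E
```

```text
time: 2.7
tool_pos: [582.2, 69.2, 291.1]
tcp_rot: [3.13, -0.003, 1.291]
contact_force: [0.0, 0.1, -0.2]
grip_width: 0.6
finger_force: 0.0
[604.62367028 149.64303056 383.18406182] [-0.30924093 -0.01111955 -0.27881536]
```

View pics/w1.png

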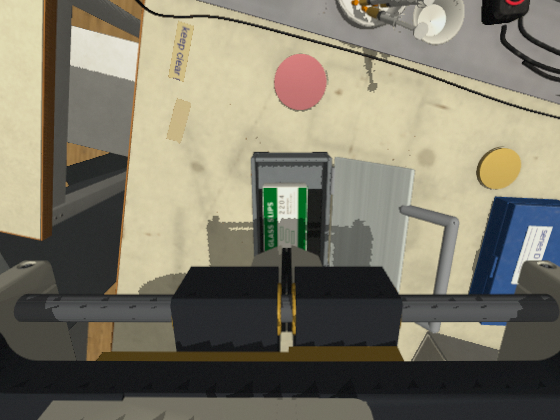

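Run:
```python
from h import *
p=np.load('p.npy')
print(p, proj('wrist',box2w(p,[(-45,85,46),(45,85,46)])),'meas 252,154 332,154')
for q in (2.1,2.2): print(proj('wrist',box2w(p,[(47.5-132*np.cos(q),y,49.5+132*np.sin(q)) for y in (50,-50)])),'meas 453,222 437,330')
print(box2w(p,[(38,38,10)]),proj('wrist',box2w(p,[(-35,40,38),(18,40,38)])),'carton 263,187 307,187')
```

```text
[ 5.76074301e+02  1.79016080e+01 -2.77625617e-01 -7.65633573e+00
  5.64236722e+01  2.39444094e-02  2.20410397e+00] [[251.0262668  157.45176533]
 [334.11881107 157.27324569]] meas 252,154 332,154
[[447.05377758 226.401112  ]
 [428.36893052 335.21287205]] meas 453,222 437,330
[[456.42941924 222.99699305]
 [437.17857733 329.39012216]] meas 453,222 437,330
[[623.03401196  44.03177389  10.        ]] [[261.8298319  195.57103102]
 [307.84100524 195.43605583]] carton 263,187 307,187
```

```bash
python3 -m creep '0.029 -0.0215 0 0 0 0 45;0.029 -0.0215 0 0 0 0 45;0.029 -0.0215 0 0 0 0 45;0.028 -0.0215 0 0 0 0 45;0 0 -0.02 0 0 0 45;0 0 -0.02 0 0 0 45;0 0 -0.02 0 0 0 45;0 0 0 0 0 0 45'; python3 -m creep '0 0 -0.013 0 0 0 45;0 0 -0.013 0 0 0 45;0 0 0 0 0 0 45'
python3 - <<'E'
from h import *
im=viewer.capture('side')[:,:,::-1]; cv2.imwrite('pics/s2.png',cv2.resize(im[60:260,150:350],None,fx=3,fy=3,interpolation=cv2.INTER_CUBIC))
E
```

```text
time: 3.42
tool_pos: [693.1, -16.9, 217.5]
tcp_rot: [-3.13, 0.002, 1.291]
contact_force: [-0.5, -0.1, -0.6]
grip_width: 40.9
finger_force: 0.0
time: 3.67
tool_pos: [694.2, -16.7, 195.6]
tcp_rot: [-3.136, 0.001, 1.291]
contact_force: [-0.6, -0.5, -0.5]
grip_width: 41.4
finger_force: 0.0
```

View pics/s2.png

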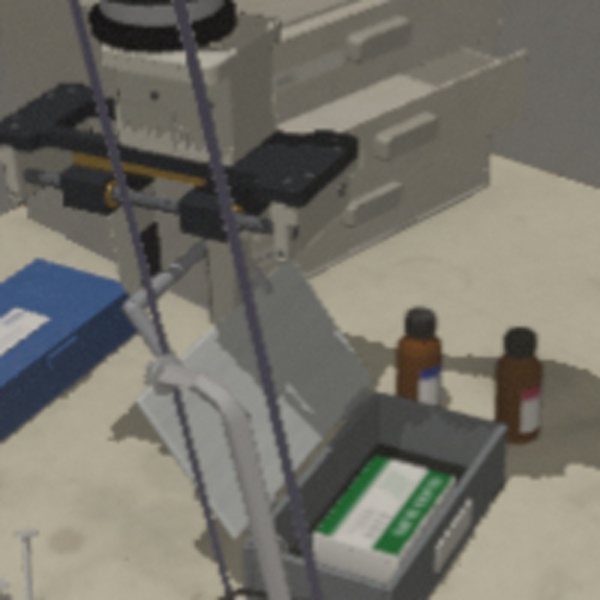

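```bash
python3 -m creep '0.002 0 0.005 0 0 0 45;0 0 0 0 0 0 0;0 0 0 0 0 0 0;0 0 0 0 0 0 0;0 0 0 0 0 0 0;0 0 0 0 0 0 0;0 0 0 0 0 0 0;0 0 0 0 0 0 0'
```

```text
time: 4.38
tool_pos: [696.4, -16.9, 203.4]
tcp_rot: [-3.139, 0.0, 1.291]
contact_force: [-4.6, 1.5, 3.6]
grip_width: 8.9
finger_force: 30.0
```

Run:
```python
import numpy as np
q=np.r_[np.arange(2.2,0.35,-.1),np.arange(0.35,-.01,-.05)]
f=132*np.diff(np.cos(q));u=132*np.diff(np.sin(q))
for a,b,c in zip(q[1:],f,u): print('%.2f  %.4f %.4f %.4f'%(a,-.962e-3*b,.274e-3*b,1e-3*c))
```

```text
2.10  -0.0106 0.0030 0.0072
2.00  -0.0113 0.0032 0.0061
1.90  -0.0118 0.0034 0.0049
1.80  -0.0122 0.0035 0.0036
1.70  -0.0125 0.0036 0.0024
1.60  -0.0127 0.0036 0.0010
1.50  -0.0127 0.0036 -0.0003
1.40  -0.0126 0.0036 -0.0016
1.30  -0.0124 0.0035 -0.0029
1.20  -0.0120 0.0034 -0.0042
1.10  -0.0116 0.0033 -0.0054
1.00  -0.0110 0.0031 -0.0066
0.90  -0.0103 0.0029 -0.0077
0.80  -0.0095 0.0027 -0.0087
0.70  -0.0087 0.0025 -0.0097
0.60  -0.0077 0.0022 -0.0105
0.50  -0.0066 0.0019 -0.0112
0.40  -0.0055 0.0016 -0.0119
0.35  -0.0023 0.0007 -0.0061
0.30  -0.0020 0.0006 -0.0063
0.25  -0.0017 0.0005 -0.0064
0.20  -0.0014 0.0004 -0.0064
0.15  -0.0011 0.0003 -0.0065
0.10  -0.0008 0.0002 -0.0065
0.05  -0.0005 0.0001 -0.0066
0.00  -0.0002 0.0000 -0.0066
```

```bash
python3 -m creep '-0.0106 0.003 0.0072 0 0 0 0;-0.0113 0.0032 0.0061 0 0 0 0;-0.0118 0.0034 0.0049 0 0 0 0;-0.0122 0.0035 0.0036 0 0 0 0;-0.0125 0.0036 0.0024 0 0 0 0;-0.0127 0.0036 0.001 0 0 0 0;0 0 0 0 0 0 0'
```

```text
time: 4.97
tool_pos: [625.6, 3.6, 230.1]
tcp_rot: [3.139, -0.0, 1.291]
contact_force: [1.2, 0.9, 4.0]
grip_width: 8.9
finger_force: 30.0
```

```bash
python3 -m creep '-0.0127 0.0036 -0.0003 0 0 0 0;-0.0126 0.0036 -0.0016 0 0 0 0;-0.0124 0.0035 -0.0029 0 0 0 0;-0.012 0.0034 -0.0042 0 0 0 0;-0.0116 0.0033 -0.0054 0 0 0 0;-0.011 0.0031 -0.0066 0 0 0 0;0 0 0 0 0 0 0'; python3 -m creep '-0.0103 0.0029 -0.0077 0 0 0 0;-0.0095 0.0027 -0.0087 0 0 0 0;-0.0087 0.0025 -0.0097 0 0 0 0;-0.0077 0.0022 -0.0105 0 0 0 0;-0.0066 0.0019 -0.0112 0 0 0 0;0 0 0 0 0 0 0'
```

```text
time: 5.55
tool_pos: [552.5, 24.6, 206.7]
tcp_rot: [-3.139, -0.001, 1.291]
contact_force: [-1.4, 4.1, 3.7]
grip_width: 8.9
finger_force: 30.0
time: 6.05
tool_pos: [510.8, 36.6, 158.1]
tcp_rot: [-3.139, -0.001, 1.291]
contact_force: [0.1, 5.9, 0.6]
grip_width: 9.1
finger_force: 30.0
```

```bash
python3 -m creep '-0.0055 0.0016 -0.0119 0 0 0 0;-0.0023 0.0007 -0.0061 0 0 0 0;-0.002 0.0006 -0.0063 0 0 0 0;-0.0017 0.0005 -0.0064 0 0 0 0;-0.0014 0.0004 -0.0064 0 0 0 0;-0.0011 0.0003 -0.0065 0 0 0 0;0 0 0 0 0 0 0'; python3 -m creep '-0.0008 0.0002 -0.0065 0 0 0 0;-0.0005 0.0001 -0.0044 0 0 0 0;0 0 0 0 0 0 0'
```

```text
time: 6.63
tool_pos: [496.7, 40.6, 114.7]
tcp_rot: [-3.138, -0.0, 1.291]
contact_force: [-3.0, 7.1, 1.3]
grip_width: 9.2
finger_force: 30.0
time: 6.88
tool_pos: [495.4, 41.0, 104.0]
tcp_rot: [-3.137, -0.0, 1.29]
contact_force: [-3.1, 7.2, 0.4]
grip_width: 9.1
finger_force: 30.0
```

```bash
python3 -m creep '0 0 -0.003 0 0 0 0;0 0 -0.003 0 0 0 0;0 0 0 0 0 0 0'; python3 -m creep '0 0 -0.002 0 0 0 0;0 0 0 0 0 0 0;0 0 0 0 0 0 0'
```

```text
time: 7.13
tool_pos: [495.1, 41.1, 98.1]
tcp_rot: [-3.137, -0.0, 1.29]
contact_force: [-4.4, 8.0, -0.3]
grip_width: 9.2
finger_force: 30.0
time: 7.38
tool_pos: [495.0, 41.1, 96.3]
tcp_rot: [-3.137, -0.0, 1.291]
contact_force: [-4.1, 7.9, 0.7]
grip_width: 9.1
finger_force: 30.0
```

```bash
python3 -m creep '0 0 -0.0015 0 0 0 0;0 0 0 0 0 0 0'; python3 -m creep '0 0 -0.0015 0 0 0 0;0 0 0 0 0 0 0'; python3 -m creep '0 0 -0.0015 0 0 0 0;0 0 0 0 0 0 0'
```

```text
time: 7.55
tool_pos: [495.0, 41.1, 94.8]
tcp_rot: [-3.136, -0.0, 1.29]
contact_force: [-4.3, 8.4, -0.1]
grip_width: 9.2
finger_force: 30.0
time: 7.72
tool_pos: [495.0, 41.1, 93.2]
tcp_rot: [-3.136, -0.0, 1.29]
contact_force: [-5.0, 7.9, 0.5]
grip_width: 8.8
finger_force: 30.0
time: 7.88
tool_pos: [495.0, 41.1, 91.8]
tcp_rot: [-3.136, -0.0, 1.291]
contact_force: [-5.0, 8.3, 0.1]
grip_width: 9.1
finger_force: 30.0
```

```bash
python3 -m creep '0 0 -0.0015 0 0 0 0;0 0 0 0 0 0 0'; python3 -m creep '0 0 -0.0015 0 0 0 0;0 0 0 0 0 0 0'
python3 - <<'E'
from h import *
im=viewer.capture('side')[:,:,::-1]; cv2.imwrite('pics/s3.png',cv2.resize(im[160:300,210:350],None,fx=4,fy=4,interpolation=cv2.INTER_CUBIC))
E
```

```text
time: 8.05
tool_pos: [495.0, 41.1, 91.3]
tcp_rot: [-3.137, -0.0, 1.291]
contact_force: [-7.8, 7.4, 11.9]
grip_width: 8.9
finger_force: 30.0
time: 8.22
tool_pos: [495.0, 41.1, 91.0]
tcp_rot: [-3.137, -0.0, 1.291]
contact_force: [-12.2, 8.1, 23.6]
grip_width: 8.9
finger_force: 30.0
```

View pics/s3.png

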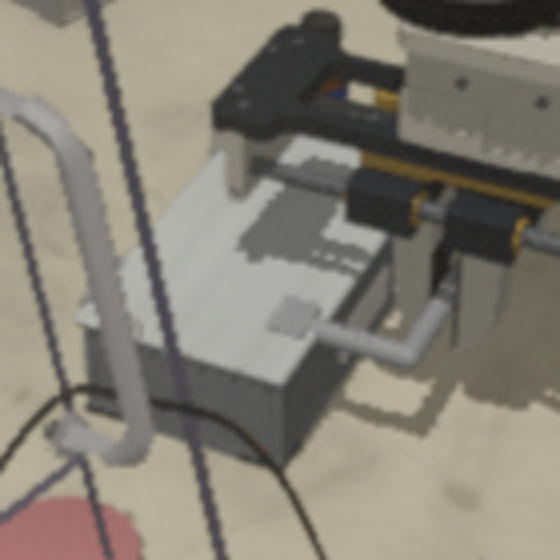

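```bash
python3 -m creep '0 0 0.0015 0 0 0 0;0 0 0 0 0 0 27;0 0 0 0 0 0 27;0 0 0 0 0 0 27;0 0 0 0 0 0 27;0 0 0 0 0 0 27'; python3 -m creep '0 0 0.015 0 0 0 27;0 0 0.03 0 0 0 27;0 0 0.04 0 0 0 27;0 0 0.04 0 0 0 27;0 0 0.04 0 0 0 27;0 0 0 0 0 0 27;0 0 0 0 0 0 27'
python3 - <<'E'
from h import *
im=viewer.capture('side')[:,:,::-1]; cv2.imwrite('pics/s4.png',cv2.resize(im[130:300,190:350],None,fx=3,fy=3,interpolation=cv2.INTER_CUBIC))
E
```

```text
time: 8.77
tool_pos: [496.3, 39.9, 91.0]
tcp_rot: [3.141, 0.0, 1.29]
contact_force: [-0.2, 0.1, 0.6]
grip_width: 24.5
finger_force: 0.0
time: 9.35
tool_pos: [497.0, 40.0, 258.4]
tcp_rot: [3.136, -0.001, 1.291]
contact_force: [-0.4, -0.0, -0.3]
grip_width: 24.5
finger_force: 0.0
```

View pics/s4.png

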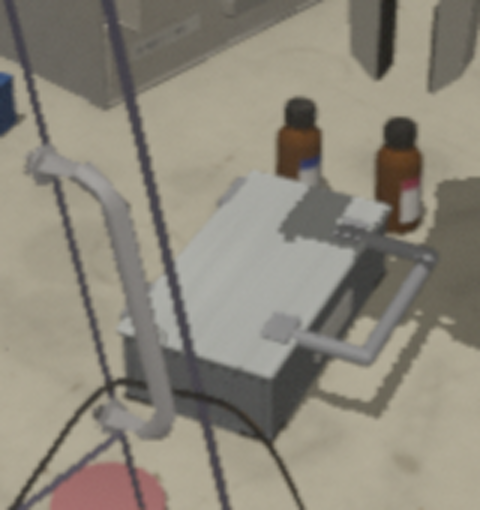

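The lid lies level on the box, from about (125,325) to (385,215) in the crop. The fingers are clear of it, and the bottles and the dish stand where they were.

```bash
python3 -c "
from plant import order
print(order.close_job())"
```

```text
the job is handed in; nothing more can be done
None
```

The carton is tipped flat inside the box, the lid is lowered fully shut and released, the bottles and dish look undisturbed in the last picture, and the job was handed in at about 9.4 s (no verdict was returned).

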